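Find the hidden catch of the cash box and open its drawer

ROBOT

A 6-joint arm with a two-finger parallel gripper is mounted at the origin on a cart in front of the work surface, level with it; the furniture and walls round the work are solid. World frame = base frame: x ahead of the robot, y to its left, z up, the work surface at z = 0. Lengths are in m, angles in rad, forces in N, time in s.
With the tool pointing down it reaches from about 0.375 to 0.9 m from the base axis. Payload 3.1 kg.
Tool frame: the origin (TCP) lies at the very end of the fingers, on their centre line; the grasp point (between the pads) lies 19 mm behind it (manip.pinch_z is the distance from the TCP to the grasp point, in m); z points along the fingers, y is the line along which they close (so a half turn about z gives the same grasp; the last joint's range is limited). The gripper opens to 85 mm and grips with 20 to 120 N. Pads are 22 mm wide; open, the fingers measure 114 mm over their backs; the gripper's body (76 mm by 85 mm) begins 54 mm behind the grasp point. The pads swing forward as they close: fully open they stand 13 mm farther back than shut.
Start: joints at [1.046, 0.527, 1.433, -0, 1.181, -0.178], TCP at [0.212, 0.588, 0.231] pointing down, gripper open.
Joint ranges: [-3.08, 3.08], [-0.75, 2.2], [0.22, 2.44], [-1.43, 4.57], [0, 2.65], [-2.85, 2.85]. Speed limits (rad/s): [2.79, 2.79, 3.14, 3.14, 3.14, 3.14].

INTERFACE

Orientations are given as a unit quaternion [w, x, y, z].
In Python, from rig import manip gives the robot as it stands. The module is installed in compiled form; this text tells all that it offers. Calls block until the motion is done:
- manip.goto(position, orientation): joint-space move of the TCP to a pose.
- manip.move_linear(position, rot=None, v=0.15, max_force=None): straight line of the TCP; rot=None keeps the orientation; v is the mean speed in m/s. With max_force (N) it stops when the force on the tool has changed by that much, and returns True; else False.
- manip.move_joints(angles): joint-space move.
- manip.gripper_open() and manip.grab(force=None): open the fingers fully, or close them until they stop; force is the grip in N (None keeps the last).
- manip.hold(seconds).
- manip.ik(position, orientation): joint angles nearest the present ones, or None.
- manip.get_state(): the state.
- manip.snapshot(name): name is "scene" or "top" or "wrist"; returns a dict with "frame" (420x560x3 uint8, red, green, blue), "depth" (420x560 float32, m along the optical axis (not along the pixel's ray), 0 where there is no reading), "mtx" (3x3 intrinsics, pixels), "R" (3x3) and "t" (3): a world point X has camera coordinates R X + t. Camera axes: x right, y down, z forward; pixel columns grow to the right and rows downward; lengths in m; the calibration is good to about 2 mm. The wrist camera is an equidistant fisheye: a pixel r from the principal point sees the ray r / f radians off the axis. A picture is of the moment at which its call begins.
A pose or a line that the arm cannot do raises manip.IKError and nothing moves.
- manip.close_job(): hands the job in; it is judged then, once.
The state is a dict: "clock": time; "joint_positions": joint angles; "qd": joint speeds; "joint_torque": joint torques, N m; "ee_pos": TCP position; "tool_rot": TCP orientation; "wrist_force": force on the tool from outside, world axes, zero at the start; "moment": the same for the moment, N m; "gripper_width": finger opening in m; "finger_force": force on a finger pad.
Only numpy, scipy, OpenCV 4.12 (cv2) and the standard library are available. Lean on these libraries where they do the work, as an engineer would, in place of code of your own. Each camera call takes 0.05 s, during which the arm holds its last target. There are 200 camera calls.

TASK

The low grey cash box has a hidden catch: of the four alike discs set flush in its flat top, one gives when pressed and the other three are blind. With the fingertips, feel across the top from disc to disc and press the one that gives, so that the drawer springs ajar; then reach down behind the drawer front with the fingertips and draw the drawer all the way out. Do not pinch or grasp anything, leave the other things on the table where they stand, and finish clear of the box.

Things in the scene. Friction and masses are not known exactly. Their poses are not given: they have to be found in the camera images.
- cash_box: The low plain grey metal box, fixed, 180 (x) x 260 (y) x 78 mm tall. Origin: centre of its underside, on the table. Its x axis points away from the drawer front (the drawer side is at x = -90 mm and faces the robot, turned up to 15 degrees), y along the drawer front, z up. The top is a flat rigid panel at z = 78 mm with four alike round discs in one row along y.
- seat_1 (a point): Centre of the top face of disc 1 of the row, at x = 20 mm, y = -87 mm, z = 76.5 mm of the box: a grey disc 48 mm across in a 50 mm hole, its face 1.5 mm below the panel. Which one of the four is the catch differs each time and cannot be seen; a blind disc is rigid.
- seat_2 (a point): Centre of the top face of disc 2 of the row, at x = 20 mm, y = -29 mm, z = 76.5 mm of the box: a grey disc 48 mm across in a 50 mm hole, its face 1.5 mm below the panel. Which one of the four is the catch differs each time and cannot be seen; a blind disc is rigid.
- seat_3 (a point): Centre of the top face of disc 3 of the row, at x = 20 mm, y = 29 mm, z = 76.5 mm of the box: a grey disc 48 mm across in a 50 mm hole, its face 1.5 mm below the panel. Which one of the four is the catch differs each time and cannot be seen; a blind disc is rigid.
- seat_4 (a point): Centre of the top face of disc 4 of the row, at x = 20 mm, y = 87 mm, z = 76.5 mm of the box: a grey disc 48 mm across in a 50 mm hole, its face 1.5 mm below the panel. Which one of the four is the catch differs each time and cannot be seen; a blind disc is rigid.
- catch (a joint): How far the one true disc is pressed down, m: 0 at rest, 0.006 at its stop. A spring pushes it back: about 2 N starts it, 5 N brings it to its stop. It lets the drawer go when about 0.003 to 0.004 down; it comes back up when let go, the drawer stays free. All of the fingertips must be over the disc to press it (they go 7.5 mm below the panel).
- drawer (a joint): How far the drawer is out along -x of the box, m: 0 (play up to 0.002) shut and locked, 0.105 fully out at its stop. Pressing the catch lets a plunger drive it out to about 0.06 within two seconds; from there it slides against about 1 N and stays where it is left. No handle.
- front_inside (a point): On the drawer, moves with it: middle of the top edge of the drawer front's inner side, 65 mm above the table; at x = -79 mm of the box when shut. The front is a plain upright wall 11 mm thick, 240 mm wide. Behind it (towards +x) the drawer is open from above: with the drawer at 0.06 the gap from wall to the box's top panel is 49 mm. Floor 14 mm above the table; no divider for 69 mm.
- tray: The dark inner part of the drawer, with the inner side of the drawer front. It may be pushed from inside. Its origin and axes lie on those of the box with the drawer shut and move with the drawer.
- face: The grey outer face of the drawer front, 6 mm thick, 244 mm wide, from 9 to 65 mm above the table. Origin and axes as for the tray.
- sugar_jar: Bystander, loose: a brown round pot of white sugar, 122 mm wide, 127 mm tall, beside the box. Origin: centre of its underside. To be left alone.
- tomato_tin: Bystander, loose: a green food tin, 75 mm wide, 58 mm tall, in front of the box on the left. Origin: centre of its underside. To be left alone.
- tub: Bystander, loose: a white dessert tub, 72 mm wide, 71 mm tall, in front of the box on the right. Origin: centre of its underside. To be left alone.
- green_lid_jar: Bystander, loose: a glass jar with a green lid, 68 mm wide, 84 mm tall, behind the box. Origin: centre of its underside. To be left alone.
- mandarin: Bystander, loose: a mandarin, 58 mm wide, 52 mm tall, behind the box. Origin: centre of its underside. To be left alone.

How it is judged:
By the outcome, as a careful person would: the job done as asked, in the order asked, and still so for the second after the job is handed in, with the robot touching nothing.
It also fails if it takes over 58 s, if anything falls off the work surface, if the arm or the gripper's body presses on something with over 40 N, if the wrist force passes 120 N, or if a joint passes its speed limit or range.

## Working session

There is one attempt and no reset: what is moved stays moved. The work goes in short steps, each a Python script; the robot and the scene stay as the last script left them, time stands still between calls to the robot, and variables do not carry over. Pictures are saved under pics/ and viewed, at most 10 in all, crops included, and the job is handed in when it is done.

```bash
mkdir -p pics
python3 - <<'E'
from rig import manip
import cv2,numpy as np
s=manip.get_state();print(s['clock'],s['ee_pos'],s['tool_rot'],s['gripper_width'])
for n in("top","scene"):
    d=manip.snapshot(n);cv2.imwrite(f'pics/{n}1.png',d['frame'][:,:,::-1]);np.savez(f'{n}1.npz',**d);print(n,d['mtx'].tolist(),d['R'].tolist(),d['t'])
E
```

```text
0.0 [0.21145753 0.58737787 0.2303208 ] [-3.59790664e-04  1.72026909e-01  9.85091652e-01 -1.02449352e-03] 0.08579385697565284
top [[439.8626429125333, 0.0, 279.3528576028088], [0.0, 439.8626429125333, 210.97072689751656], [0.0, 0.0, 1.0]] [[-0.017949341647043704, -0.9993810365272898, -0.030254998993178597], [-0.9911618050543552, 0.021763375534436597, -0.13086111602282427], [0.13143856867689063, 0.027638728534189496, -0.9909389503643419]] [0.13667848 0.61669009 1.06480193]
scene [[435.51712790904315, 0.0, 274.8178091081556], [0.0, 435.51712790904315, 205.4963129890536], [0.0, 0.0, 1.0]] [[0.9121367236640939, -0.4090252112384188, 0.02655134487552796], [-0.15506170697879648, -0.404303812185033, -0.9013846540081939], [0.3794238584645861, 0.8180689482091448, -0.43220450206335115]] [-0.52429616  0.22406407  0.79332013]
```

View pics/top1.png

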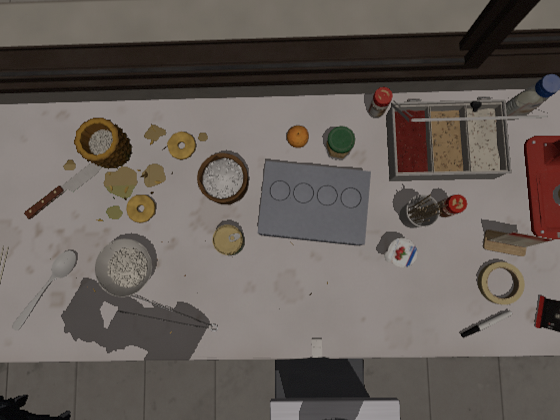

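View pics/scene1.png

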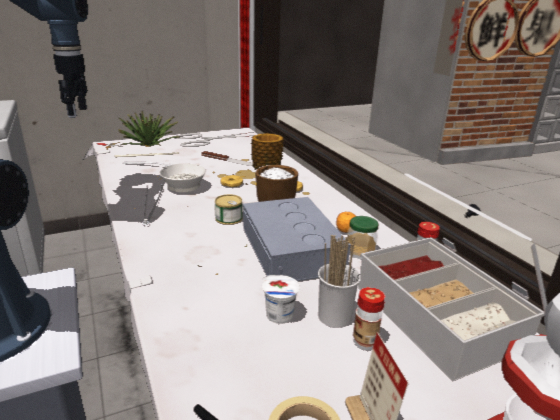

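The top view shows the box with its corners at about (265,161), (370,167), (364,243) and (259,234). The discs are at about (351,197), (327,195), (303,193) and (280,190), which is 1 to 4 from right to left. Next I'll fit the box pose from depth and check it against the disc pixels.

```bash
cat > h.py <<'E'
import numpy as np,cv2
def cloud(d):
    z=d['depth'].astype(float);v,u=np.indices(z.shape);K=d['mtx']
    c=np.stack([(u-K[0,2])/K[0,0]*z,(v-K[1,2])/K[1,1]*z,z],-1)
    X=(c-d['t'])@d['R'];X[z==0]=np.nan
    return X
def proj(d,X):
    c=np.asarray(X)@d['R'].T+d['t'];p=c@d['mtx'].T;return p[:,:2]/p[:,2:]
E
python3 - <<'E'
from h import *
d=np.load('top1.npz');X=cloud(d)
print('table z',np.nanmedian(X[280:330,200:280,2]))
m=(abs(X[...,2]-.078)<.008);m[:150]=0;m[255:]=0;m[:,:250]=0;m[:,380:]=0
n,l,st,_=cv2.connectedComponentsWithStats(m.astype(np.uint8));k=1+np.argmax(st[1:,4])
P=X[l==k];print(len(P),np.median(P[:,2]))
r=cv2.minAreaRect((P[:,:2]*1000).astype(np.float32));print(r)
c=np.array(r[0])/1000;B=cv2.boxPoints(r)/1000
# long side dir
e=B[1]-B[0],B[2]-B[1];y=max(e,key=np.linalg.norm);y=y/np.linalg.norm(y);y*=np.sign(y[1]);x=np.array([y[1],-y[0]])
yaw=np.arctan2(x[1],x[0]);print('c',c,'yaw deg',np.degrees(yaw))
pts=[[*(c+a*x+b*y),.0765] for a,b in[(.02,-.087),(.02,-.029),(.02,.029),(.02,.087),(-.09,-.13),(-.09,.13),(.09,.13),(.09,-.13)]]
p=proj(d,pts);print(np.round(pts,4),p.round(1))
im=d['frame'][:,:,::-1].copy();im=cv2.resize(im[140:270,190:430],None,fx=3.3,fy=3.3,interpolation=cv2.INTER_CUBIC)
for q in p: cv2.drawMarker(im,tuple(((q+.5-[190,140])*3.3).astype(int).tolist()),(0,0,255),0,12,1)
cv2.imwrite('pics/c1.png',im)
for nm,(u,v) in dict(tin=(230,233),tub=(402,250),sugar=(223,178),lid=(341,138),mand=(297,134)).items(): print(nm,X[v,u].round(3))
E
```

```text
table z -0.0007957730244207205
7750 0.0776540024062394
((637.1995239257812, 37.87799835205078), (260.7802734375, 180.9849853515625), 82.8259048461914)
c [0.63719952 0.037878  ] yaw deg -7.174105
[[ 0.6462 -0.0509  0.0765]
 [ 0.6534  0.0066  0.0765]
 [ 0.6607  0.0642  0.0765]
 [ 0.6679  0.1217  0.0765]
 [ 0.5317 -0.0799  0.0765]
 [ 0.5641  0.1781  0.0765]
 [ 0.7427  0.1556  0.0765]
 [ 0.7103 -0.1023  0.0765]] [[350.6 196.7]
 [326.8 194.3]
 [303.2 191.9]
 [279.7 189.5]
 [364.5 243.4]
 [257.2 232.1]
 [265.4 160.1]
 [370.6 170.4]]
tin [0.565 0.248 0.054]
tub [ 0.514 -0.169  0.072]
sugar [0.69  0.254 0.124]
lid [ 0.791 -0.032  0.087]
mand [0.816 0.075 0.05 ]
```

View pics/c1.png

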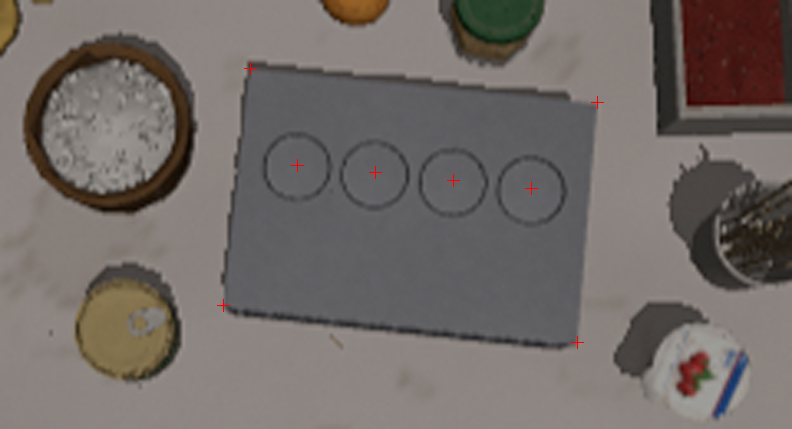

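The fitted pose matches: the markers sit on all four disc centres, the box height is 78 mm and its size is 261 x 181 mm. Next I'll close the fingers and feel the discs from 4 to 1.

```bash
cat >> h.py <<'E'
c=np.array([.6372,.0379]);yaw=np.radians(-7.17)
ex=np.array([np.cos(yaw),np.sin(yaw)]);ey=np.array([-ex[1],ex[0]])
Q=[0,np.sin(-yaw/2),np.cos(-yaw/2),0]
def W(x,y,z): return [*(c+x*ex+y*ey),z]
E
python3 - <<'E'
from h import *
from rig import manip
manip.grab(20)
manip.goto(W(.02,.087,.2),Q)
for i,y in zip((4,3,2,1),(.087,.029,-.029,-.087)):
    manip.move_linear(W(.02,y,.09),v=.12)
    hit=manip.move_linear(W(.02,y,.0685),v=.02,max_force=7)
    s=manip.get_state();print(i,hit,s['ee_pos'].round(4),s['wrist_force'].round(1),s['clock'])
    z=s['ee_pos'][2]
    manip.move_linear(W(.02,y,.09),v=.1)
    if z<.0735: break
manip.hold(.3)
manip.move_linear(W(.02,y,.16),v=.2)
d=manip.snapshot("top");np.savez('top2.npz',**d)
cv2.imwrite('pics/c2.png',cv2.resize(d['frame'][140:290,190:430,::-1],None,fx=3.3,fy=3.3))
print(manip.get_state()['clock'],manip.get_state()['gripper_width'])
E
```

```text
4 True [0.6678 0.1217 0.0767] [-0.2  1.1  2.8] 4.9667
3 True [0.6606 0.0643 0.0708] [-0.5 -0.   3.8] 6.8167
8.0167 -0.000244773256564243
```

View pics/c2.png

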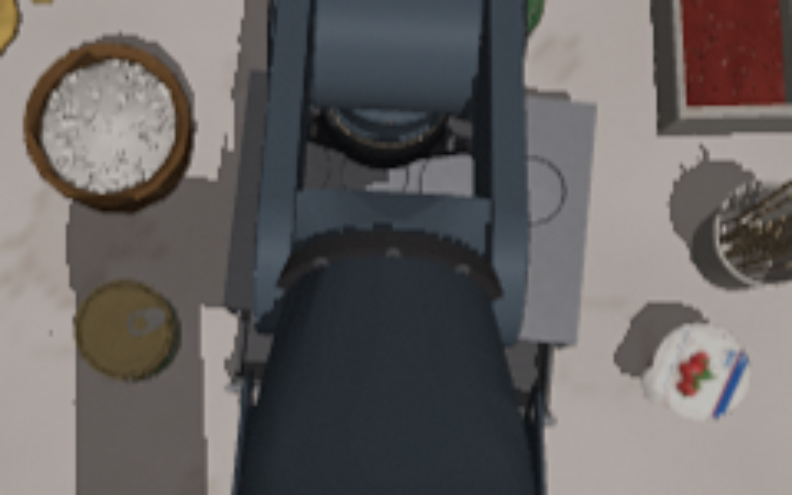

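Disc 3 gave way: it went down to 70.8 mm, against 76.7 mm on disc 4. The picture shows the drawer ajar below the box's front edge, with its corners near (235,380) and (550,410), mostly hidden by the arm. I'll measure how far it is out.

Run:
```python
from h import *
from rig import manip
manip.hold(.8)
for n in("scene","top"):
    d=manip.snapshot(n);X=cloud(d).reshape(-1,3);np.savez(n+'3.npz',**d)
    b=np.c_[(X[:,:2]-c)@np.c_[ex,ey],X[:,2]]
    m=(b[:,0]<-.1)&(b[:,0]>-.2)&(abs(b[:,1])<.118)&(b[:,2]>.055)&(b[:,2]<.072)
    p=b[m];print(n,len(p),np.percentile(p[:,0],[1,5,25,50,75,95,99]).round(4) if len(p) else '', np.median(p[:,2]))
    if n=='scene': cv2.imwrite('pics/s3.png',cv2.resize(d['frame'][150:330,180:420,::-1],None,fx=3.3,fy=3.3))
```

```text
scene 322 [-0.1537 -0.1534 -0.1525 -0.1494 -0.1461 -0.1431 -0.1425] 0.06447415512606244
top 35 [-0.1504 -0.1496 -0.1468 -0.1444 -0.1425 -0.1402 -0.1395] 0.06475351982922951
```

View pics/s3.png

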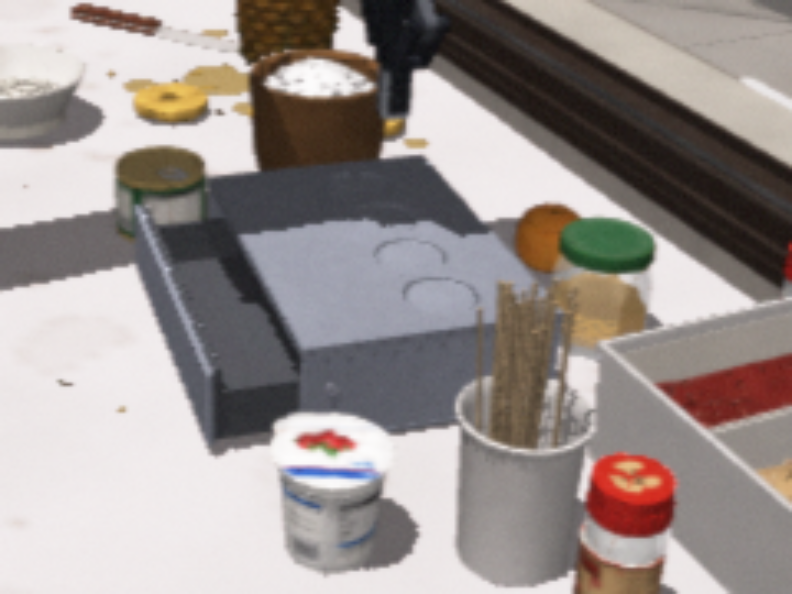

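The scene view shows the drawer ajar, with its open slot behind the front wall at about (140–215, 210–445) and (165–300, 220–400). The outer face is at x = -153 mm, so the inner side is at -142 mm and the gap runs to -90 mm. I'll go down at x = -116 mm and draw.

Run:
```python
from h import *
from rig import manip
def st(t):
    s=manip.get_state();p=(s['ee_pos'][:2]-c);print(t,(p@ex).round(4),(p@ey).round(4),s['ee_pos'][2].round(4),s['wrist_force'].round(1),s['clock'])
    return p@ex
manip.move_linear(W(-.116,0,.16),v=.15)
if manip.move_linear(W(-.116,0,.035),v=.08,max_force=8): st('blocked');raise SystemExit
for k in range(4):
    h=manip.move_linear(W(-.185,0,.035),v=.03,max_force=10);x=st(h)
    if x<-.165: break
manip.hold(.3)
x=st('end')
manip.move_linear(W(x+.012,0,.035),v=.05)
manip.move_linear(W(x+.012,0,.16),v=.12)
manip.goto(W(.02,.05,.28),Q)
manip.hold(.3)
d=manip.snapshot("scene");X=cloud(d).reshape(-1,3)
b=np.c_[(X[:,:2]-c)@np.c_[ex,ey],X[:,2]]
m=(b[:,0]<-.1)&(b[:,0]>-.25)&(abs(b[:,1])<.118)&(b[:,2]>.055)&(b[:,2]<.072)
print(np.percentile(b[m][:,0],[1,5,50,95]).round(4))
cv2.imwrite('pics/s4.png',cv2.resize(d['frame'][130:330,150:420,::-1],None,fx=2.9,fy=2.9))
```

```text
True -0.1754 0.0 0.0351 [ 0.2  0.  -0.2] 13.5833
end -0.1751 -0.0 0.0348 [ 0.3 -0.4 -0.2] 13.8833
[-0.1985 -0.1982 -0.1939 -0.1881]
```

View pics/s4.png

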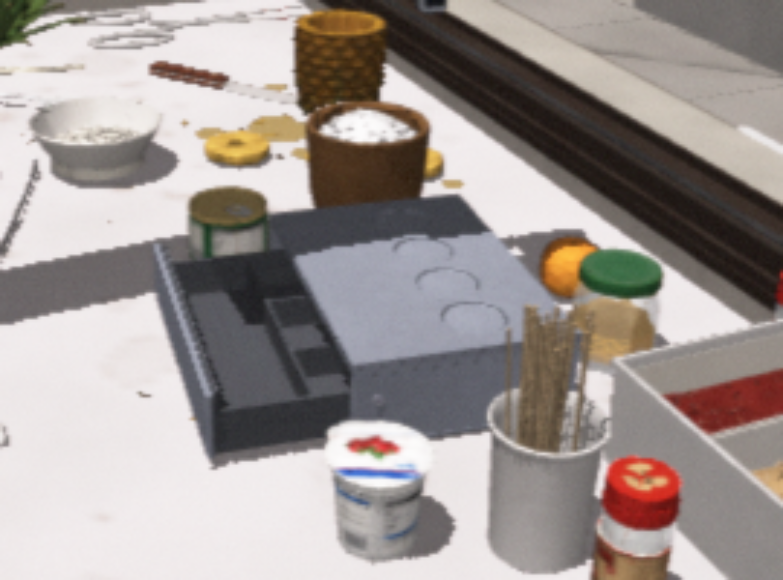

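The final view shows the drawer fully out: the face edge runs from (160,245) to (212,460) and the divider is now visible. The face moved 45 mm from the sprung position to its stop. The bystanders stand where they were and the arm is clear.

```bash
python3 -c "
from rig import manip
print(manip.close_job())"
```

```text
the job is handed in; nothing more can be done
None
```

Disc 3 was the catch: pressing it sprang the drawer ajar, I drew it out to its stop from inside with closed fingertips, and the job is handed in with the arm clear of the box.

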